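# Load the culture flasks into the orbital shaker

### The job

Load the shaker: pick up the four capped culture flasks from the bench and stand each one in the clamp of its own size on the shaker's platform, fully down between the legs and upright. Keep the flasks upright on the way, set them down rather than drop them, and leave the small beaker and the timer on the bench where they are.

Things in the scene. Friction and masses are not known exactly. Their poses are not given: they have to be found in the camera images.
- flask_25: 25 ml flask, smallest of four: loose conical culture flask, whitish plastic, blue screw cap (as on all four), flat foot 42 mm across, 74 mm tall over the cap; cap 22 mm across, its top 16 mm; neck 18 mm across from 46 mm up, cone below; 40 g, give or take 40 %. Origin: centre of the underside, z up. Starts upright on the bench.
- flask_50: 50 ml flask, second smallest of four: loose conical culture flask, whitish plastic, blue screw cap (as on all four), flat foot 51 mm across, 90 mm tall over the cap; cap 26 mm across, its top 18 mm; neck 21 mm across from 60 mm up, cone below; 70 g, give or take 40 %. Origin: centre of the underside, z up. Starts upright on the bench.
- flask_125: 125 ml flask, second largest of four: loose conical culture flask, whitish plastic, blue screw cap (as on all four), flat foot 67 mm across, 118 mm tall over the cap; cap 34 mm across, its top 22 mm; neck 28 mm across from 86 mm up, cone below; 130 g, give or take 40 %. Origin: centre of the underside, z up. Starts upright on the bench.
- flask_250: 250 ml flask, largest of four: loose conical culture flask, whitish plastic, blue screw cap (as on all four), flat foot 84 mm across, 148 mm tall over the cap; cap 40 mm across, its top 24 mm; neck 32 mm across from 114 mm up, cone below; 230 g, give or take 40 %. Origin: centre of the underside, z up. Starts upright on the bench.
- clamp_25: 25 ml clamp, smallest: steel flask clamp fixed to the shaker platform. 4 mm base plate, four upright legs, 52 mm between opposite legs (5 mm play round its flask), tips flared outward 9 mm, 36 mm above the origin. Origin: underside centre, on the platform; a seated flask stands 4 mm above it. Platform: dark grey, 280 x 320 mm, 85 mm above the bench, fixed; its clamps form a 124 x 150 mm grid.
- clamp_50: 50 ml clamp, second smallest: steel flask clamp fixed to the shaker platform. 4 mm base plate, four upright legs, 61 mm between opposite legs (5 mm play round its flask), tips flared outward 9 mm, 40 mm above the origin. Origin: underside centre, on the platform; a seated flask stands 4 mm above it.
- clamp_125: 125 ml clamp, second largest: steel flask clamp fixed to the shaker platform. 4 mm base plate, four upright legs, 77 mm between opposite legs (5 mm play round its flask), tips flared outward 9 mm, 46 mm above the origin. Origin: underside centre, on the platform; a seated flask stands 4 mm above it.
- clamp_250: 250 ml clamp, largest: steel flask clamp fixed to the shaker platform. 4 mm base plate, four upright legs, 94 mm between opposite legs (5 mm play round its flask), tips flared outward 9 mm, 54 mm above the origin. Origin: underside centre, on the platform; a seated flask stands 4 mm above it.
- beaker: bystander, not to be disturbed: small empty glass beaker standing upright among the flasks, 42 mm across, 58 mm tall, loose, 35 g. Origin: centre of its underside.
- timer: bystander, not to be disturbed: flat white bench timer lying on the bench beyond the flasks, 56 by 56 by 16 mm, loose, 60 g. Origin: centre of its underside.
Things that resemble listed ones, but are neither listed nor needed, are in the scene too. Leave any green or purple look-alike of the flask_250 alone.

How it is judged:
By the outcome, as a careful person would: the job done as asked, in the order asked, and still so for the second after the job is handed in, with the robot touching nothing.
It also fails if it takes over 112 s, if anything falls off the work surface, if the arm or the gripper's body presses on something with over 40 N, if the wrist force passes 120 N, or if a joint passes its speed limit or range.

### The arm

A 6-joint arm with a two-finger parallel gripper is mounted at the origin on the work surface. World frame = base frame: x ahead of the robot, y to its left, z up, the work surface at z = 0. Lengths are in m, angles in rad, forces in N, time in s.
With the tool pointing down it reaches from about 0.35 to 1 m from the base axis. Payload 7.1 kg.
Tool frame: the origin (TCP) lies between the finger pads; the fingertips stand tips_ahead ahead of it and the grasp point (between the pads) lies 11 mm behind it (tips_ahead is the distance from the TCP to the fingertips, in m); z points along the fingers, y is the line along which they close (so a half turn about z gives the same grasp; the last joint's range is limited). The gripper opens to 85 mm and grips with 20 to 120 N. Pads are 22 mm wide; open, the fingers measure 114 mm over their backs; the gripper's body (76 mm by 85 mm) begins 54 mm behind the grasp point. The pads swing forward as they close: fully open they stand 13 mm farther back than shut.
Start: joints at [-1.156, 0.423, 1.63, -0, 1.089, -0.019], TCP at [0.263, -0.567, 0.239] pointing down, gripper open.
Joint ranges: [-3, 3], [-0.9, 2.11], [0.09, 2.58], [-1.31, 4.45], [0.11, 2.69], [-2.54, 2.54]. Speed limits (rad/s): [2.39, 2.39, 3.01, 3.14, 3.14, 3.14].

### API

Orientations are given as [roll, pitch, yaw] about the fixed x, y, z axes, in that order (R = Rz(yaw) Ry(pitch) Rx(roll)).
In Python, from cell import * gives the robot as it stands.
- The arm moves only by the shell command python3 -m crank 'ROWS' [FORCE]. ROWS is JSON, a list of rows, each a list of 3 entries, a list of its own where there are three numbers: the shift along the tool's x, y, z in mm, then the turn about the tool's z in rad, then the closure, from 0 (fully open) to 1 (shut). In form: [[[dx, dy, dz], turn, grip], ...]. A call has 1 to 5 rows; each row is the pose to reach, as a shift and turn from the pose commanded when the call began, along the tool's axes at that moment; what a row does not reach only later rows make up. A row lasts 1/10 s, in which the tool goes at most 50 mm and 8.59 degrees, less where a joint would pass 70% of its speed; a pose out of reach is approached as far as the arm can. A call with a gripper value outside its range is refused whole. The fingers move at their own pace and stop on an object; FORCE is the grip in N (left out, the last holds). Time passes only in rows, so rows that repeat a pose let the fingers close. It gives the time, the measured TCP pose, the force, the opening and the grip force at its end, in the units of the state.
- get_state(): the state, without advancing time (a new reading comes with each control period).
- capture(name): name is "side" or "top" or "wrist"; returns a dict with "color" (420x560x3 uint8, blue, green, red), "fov_y" (degrees; the focal length in pixels is half the picture's height over the tangent of half this angle, whatever the lens; pixels are square), "cx", "cy" (the principal point, pixels), "rvec" (rotation vector, rad) and "tvec" (3), from world to camera coordinates, as OpenCV has them. Camera axes: x right, y down, z forward; pixel columns grow to the right and rows downward; lengths in m; the calibration is good to about 2 mm. A picture is of the moment at which its call begins. There is no depth.
- sign_off(): hands the job in; it is judged then, once.
Trained networks look in the newest picture that a camera, given by its name, has taken for a name from the list of things; names that differ only in an ending like _2 or _b are one class to them, and where a whole thing is asked for, a point or a joint stands for the part that bears it (a point fixed in the world has none). Each returns a list of dicts, best first, with "score" (0 to 1); they miss things now and then, are a little off and sometimes report something else, mostly with a low value. They report only what shows in the picture. A call takes as long as a camera call. They do not tell look-alikes from the thing itself.
- cut_out(name, camera): "region" (420x560 bool, what is visible of it) and "box" ([left, top, width, height] in pixels, round what is visible of it).
The state is a dict: "time": time; "joint_positions": joint angles; "joint_velocities": joint speeds; "joint_efforts": joint torques, N m; "tcp_pos": TCP position; "tool_rot": TCP orientation; "force": force on the tool from outside, world axes, zero at the start; "torque": the same for the moment, N m; "width": opening from 0.0 (shut) to 1.0 (fully open); "gripper_force": force on a finger pad.
Only numpy, scipy, OpenCV 4.12 (cv2) and the standard library are available. Lean on these libraries where they do the work, as an engineer would, in place of code of your own. Each camera call takes 0.05 s, during which the arm holds its last target. There are 200 camera calls.

## Working session

There is one attempt and no reset: what is moved stays moved. The work goes in short steps, Python scripts to look and compute and a shell command to move; the robot and the scene stay as the last step left them, time stands still between calls to the robot, and variables do not carry over. Pictures are saved under pics/ and viewed, at most 14 in all, crops included, and the job is handed in when it is done.

```bash
mkdir -p pics; ls; python3 - <<'E'
from cell import *
import cv2
s=get_state();print({k:s[k] for k in('time','tcp_pos','tool_rot','width')}, [k for k in globals() if 'tip' in k], globals().get('tips_ahead'))
for n in("top","side"):
    c=capture(n);cv2.imwrite(f'pics/{n}0.png',c['color']);print(n,c['fov_y'],c['cx'],c['cy'],c['rvec'],c['tvec'])
    for o in("flask_25","flask_50","flask_125","flask_250","clamp_25","clamp_50","clamp_125","clamp_250","beaker","timer"):
        print(o,[(round(d['score'],2),d['box']) for d in cut_out(o,n)])
E
```

```text
pics
{'time': 0.0, 'tcp_pos': array([ 0.26250079, -0.56660232,  0.23853594]), 'tool_rot': array([-3.14002850e+00, -4.56368810e-05,  4.33761263e-01]), 'width': 1.0000492030167352} ['tips_ahead'] 0.008
top 57.10632296951161 280.77417782786745 209.78550893084534 [ 2.12229742 -2.17987766  0.14582138] [-0.051144    0.52245641  0.91702173]
flask_25 [(0.88, [349.0, 274.6, 40.9, 31.1]), (0.76, [345.7, 175.1, 19.7, 17.5]), (0.75, [374.4, 139.1, 45.3, 40.7]), (0.7, [272.8, 157.8, 32.2, 36.3]), (0.7, [413.8, 279.4, 53.6, 34.9]), (0.61, [349.6, 233.9, 24.5, 19.9]), (0.58, [267.9, 237.4, 31.7, 27.5])]
flask_50 [(0.88, [349.0, 274.6, 40.9, 31.1]), (0.76, [345.7, 175.1, 19.7, 17.5]), (0.75, [374.4, 139.1, 45.3, 40.7]), (0.7, [272.8, 157.8, 32.2, 36.3]), (0.7, [413.8, 279.4, 53.6, 34.9]), (0.61, [349.6, 233.9, 24.5, 19.9]), (0.58, [267.9, 237.4, 31.7, 27.5])]
flask_125 [(0.88, [349.0, 274.6, 40.9, 31.1]), (0.76, [345.7, 175.1, 19.7, 17.5]), (0.75, [374.4, 139.1, 45.3, 40.7]), (0.7, [272.8, 157.8, 32.2, 36.3]), (0.7, [413.8, 279.4, 53.6, 34.9]), (0.61, [349.6, 233.9, 24.5, 19.9]), (0.58, [267.9, 237.
[... 2019 characters left out ...]
68, [346.8, 128.6, 16.0, 49.1]), (0.67, [245.8, 129.9, 25.6, 42.0]), (0.6, [300.9, 162.8, 16.1, 25.3]), (0.45, [258.5, 164.1, 14.4, 25.0])]
clamp_25 [(0.89, [267.0, 222.4, 30.3, 33.1]), (0.88, [243.5, 254.4, 49.5, 50.2]), (0.84, [195.8, 253.3, 36.0, 40.6])]
clamp_50 [(0.89, [267.0, 222.4, 30.3, 33.1]), (0.88, [243.5, 254.4, 49.5, 50.2]), (0.84, [195.8, 253.3, 36.0, 40.6])]
clamp_125 [(0.89, [267.0, 222.4, 30.3, 33.1]), (0.88, [243.5, 254.4, 49.5, 50.2]), (0.84, [195.8, 253.3, 36.0, 40.6])]
clamp_250 [(0.89, [267.0, 222.4, 30.3, 33.1]), (0.88, [243.5, 254.4, 49.5, 50.2]), (0.84, [195.8, 253.3, 36.0, 40.6])]
beaker [(0.54, [272.9, 175.2, 13.3, 25.6])]
timer [(0.56, [214.9, 179.5, 18.1, 14.3])]
```

```bash
python3 - <<'E'
import cv2
a=cv2.imread('pics/top0.png')[110:330,70:490];cv2.imwrite('pics/topc.png',cv2.resize(a,None,fx=1.9,fy=1.9,interpolation=cv2.INTER_CUBIC))
a=cv2.imread('pics/side0.png')[110:320,150:400];cv2.imwrite('pics/sidec.png',cv2.resize(a,None,fx=2.8,fy=2.8,interpolation=cv2.INTER_CUBIC))
E
```

```text
(no output)
```

View pics/topc.png

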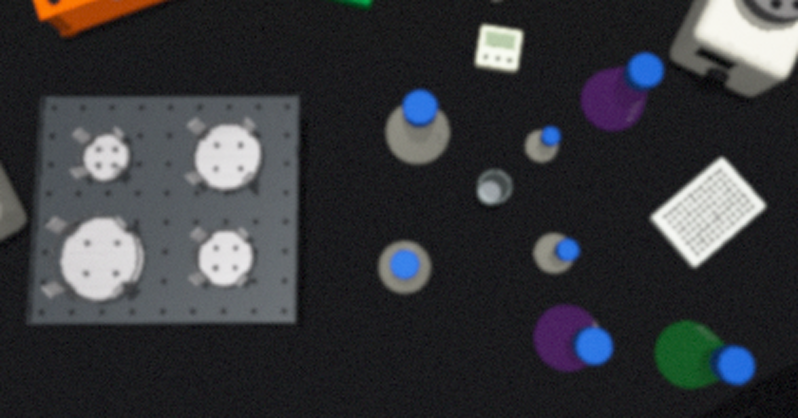

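View pics/sidec.png

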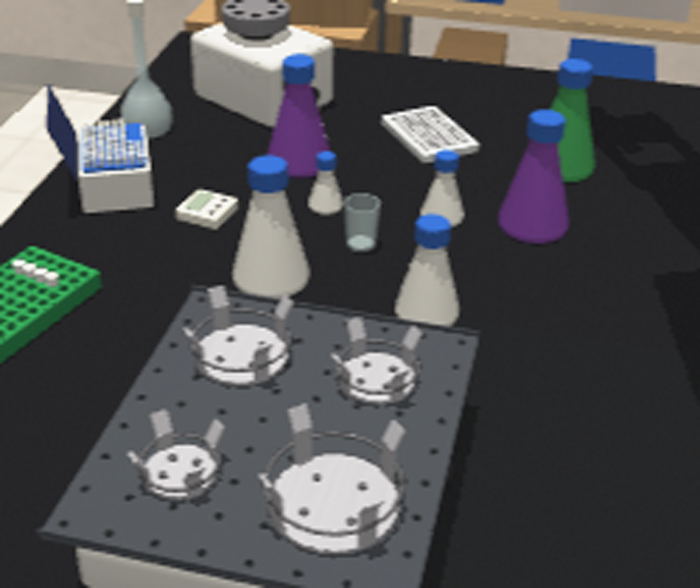

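Top crop: the candidates for flask_250 are the whitish flask (full-picture cap ≈ (291,166)), two purple ones (≈(410,147) and (383,292)) and a green one (≈(457,302)). Only the whitish one fits the description. The other white flasks by cap are 125 at ≈(283,249), 25 at ≈(360,181) and 50 at ≈(369,241). Clamps are 25 at (126,192), 125 at (190,192), 250 at (123,246) and 50 at (189,246). The side view agrees on all of these.

```bash
cat > h.py <<'E'
from cell import *
import cv2, numpy as np
H=dict(flask_25=(.074,.016),flask_50=(.090,.018),flask_125=(.118,.022),flask_250=(.148,.024))
def K(c): f=c['color'].shape[0]/2/np.tan(np.radians(c['fov_y'])/2); return np.array([[f,0,c['cx']],[0,f,c['cy']],[0,0,1]])
def ray(c,p):
    R=cv2.Rodrigues(np.array(c['rvec']))[0];t=np.array(c['tvec'])
    return -R.T@t, R.T@np.linalg.inv(K(c))@[p[0],p[1],1]
def onz(c,p,z):
    o,d=ray(c,p); return o+d*(z-o[2])/d[2]
def proj(c,P): return cv2.projectPoints(np.array([P],float),np.array(c['rvec']),np.array(c['tvec']),K(c),None)[0].ravel()
def blobs(c,mn=20):
    hsv=cv2.cvtColor(c['color'],cv2.COLOR_BGR2HSV)
    m=cv2.inRange(hsv,(100,140,60),(125,255,255))
    n,_,st,ce=cv2.connectedComponentsWithStats(m)
    return [(ce[i],st[i][4]) for i in range(1,n) if st[i][4]>mn]
def near(c,p,mn=20): return min(blobs(c,mn),key=lambda b:np.hypot(*(b[0]-p)))
E
python3 - <<'E'
from h import *
c=capture('top');s=capture('side')
for n,p in dict(flask_250=(291,166),flask_125=(283,249),flask_25=(360,181),flask_50=(369,241)).items():
    b=near(c,np.array(p)); h,ct=H[n]
    P=onz(c,b[0],h-ct/2); q=proj(s,P); b2=near(s,q)
    S=onz(s,b2[0],h-ct/2)
    print(n,b[0].round(1),P.round(4),'side',q.round(1),b2[0].round(1),S.round(4))
R=cut_out('clamp_25','top')
for n,p in dict(clamp_25=(126,192),clamp_125=(190,192),clamp_250=(123,246),clamp_50=(189,246)).items():
    g=cv2.cvtColor(c['color'],cv2.COLOR_BGR2GRAY);m=(g>165).astype('uint8')
    k,l,st,ce=cv2.connectedComponentsWithStats(m)
    i=min(range(1,k),key=lambda i:np.hypot(*(ce[i]-p))+ (1e3 if st[i][4]<150 else 0))
    (e,ax,_)=cv2.minAreaRect(np.argwhere(l==i)[:,::-1].astype(np.float32))
    print(n,ce[i].round(1),np.round(e,1),st[i],onz(c,ce[i],.089).round(4))
for n,o in(('beaker',.03),('timer',.016)):
    for cam,cc in(('top',c),('side',s)):
        for d in cut_out(n,cam)[:1]:
            v=np.argwhere(d['region']).mean(0)[::-1];print(n,cam,onz(cc,v,o).round(3))
# platform corners
m=cv2.inRange(cv2.cvtColor(c['color'],cv2.COLOR_BGR2HSV),(90,10,45),(130,120,150))
E
```

```text
flask_250 [290.6 165.5] [ 0.6067 -0.0896  0.136 ] side [243.9 171.5] [245.1 171.6] [ 0.6033 -0.0898  0.136 ]
flask_125 [282.6 248.7] [ 0.4227 -0.0666  0.107 ] side [303.9 192.2] [304.  192.2] [ 0.4224 -0.0667  0.107 ]
flask_25 [360.  180.8] [ 0.5822 -0.258   0.066 ] side [265.4 166.6] [266.3 166.9] [ 0.579  -0.2573  0.066 ]
flask_50 [369.1 241. ] [ 0.4361 -0.268   0.081 ] side [308.8 166.6] [309.2 167.2] [ 0.4343 -0.2647  0.081 ]
clamp_25 [125.2 192. ] [125.3 192.3] [115 181  22  23 349] [0.5654 0.2985 0.089 ]
clamp_125 [189.3 192. ] [189.5 192. ] [173 176  34  33 839] [0.5614 0.1482 0.089 ]
clamp_250 [121.9 245.6] [122.  245.5] [ 102  225   40   42 1237] [0.4403 0.3026 0.089 ]
clamp_50 [188.1 245.4] [188.  245.5] [175 232  27  28 577] [0.4366 0.1503 0.089 ]
beaker top [ 0.523 -0.185  0.03 ]
beaker side [ 0.518 -0.185  0.03 ]
timer top [ 0.715 -0.202  0.016]
timer side [ 0.71  -0.19   0.016]
```

```bash
cat >> h.py <<'E'
def delta(x,y,z=None,yaw=None):
    s=get_state();p=s['tcp_pos'];r,pt,w=s['tool_rot']
    from scipy.spatial.transform import Rotation as Ro
    R=Ro.from_euler('xyz',s['tool_rot']).as_matrix()
    d=R.T@(np.array([x,y,p[2] if z is None else z])-p)*1000
    print('t',round(s['time'],2),'tcp',p.round(4),'rpy',np.round(s['tool_rot'],3),'q',np.round(s['joint_positions'],2),'w',round(s['width'],2),'F',np.round(s['force'],1),'| delta mm',d.round(1),'turn',None if yaw is None else round((w-yaw+np.pi)%(2*np.pi)-np.pi,3))
E
python3 - <<'E'
from h import *
c=capture('top')
for p in((410,147),(383,292),(457,302)): print(onz(c,near(c,np.array(p))[0],.136).round(3))
delta(.5805,-.2577,yaw=2.23)
E
```

```text
[ 0.642 -0.357  0.136]
[ 0.324 -0.277  0.136]
[ 0.3   -0.433  0.136]
t 1.5 tcp [ 0.2627 -0.5671  0.2393] rpy [ 3.142 -0.     0.434] q [-1.16  0.42  1.63  0.    1.09 -0.02] w 1.0 F [ 0.5 -0.1 -0.2] | delta mm [ 418.4 -147.2    0. ] turn -1.796
```

```bash

python3 -m crank '[[[209,-74,0],0,0],[[209,-74,0],0,0],[[209,-74,0],0,0],[[209,-74,0],0,0],[[209,-74,0],0,0]]' 60
python3 -m crank '[[[209,-74,0],0,0.2],[[209,-74,0],0,0.2],[[209,-74,0],0,0.2],[[209,-74,0],0,0.2],[[209,-74,0],0,0.2]]'
python3 -m crank '[[[0,0,0],-0.7,0.2],[[0,0,0],-0.7,0.2],[[0,0,0],-0.7,0.2],[[0,0,0],-0.7,0.2],[[0,0,0],-0.7,0.2]]'
python3 -m crank '[[[0,0,0],-0.7,0.2],[[0,0,0],-0.7,0.2],[[0,0,0],-0.7,0.2],[[0,0,0],-0.7,0.2],[[0,0,0],-0.7,0.2]]'
python3 -m crank '[[[0,0,0],-0.4,0.2],[[0,0,0],-0.4,0.2],[[0,0,0],-0.4,0.2]]'
python3 - <<'E'
from h import *
delta(.5805,-.2577,yaw=2.23)
w=capture('wrist');cv2.imwrite('pics/w1.png',w['color'])
q=proj(w,[.5805,-.2577,.066]);print(q,[(b[0].round(1),b[1],onz(w,b[0],.066).round(4)) for b in blobs(w)])
E
```

```text
time: 2.0
tcp_pos: [0.4236, -0.4093, 0.2394]
tool_rot: [-3.141, -0.001, 0.436]
force: [0.3, -0.0, 0.0]
width: 1.003
gripper_force: 0.0
time: 2.5
tcp_pos: [0.5825, -0.254, 0.2395]
tool_rot: [3.141, -0.001, 0.437]
force: [-0.6, -0.5, -0.1]
width: 0.799
gripper_force: 0.0
time: 3.0
tcp_pos: [0.5798, -0.257, 0.2393]
tool_rot: [-3.141, -0.0, 1.139]
force: [0.2, -1.2, -0.7]
width: 0.799
gripper_force: 0.0
time: 3.5
tcp_pos: [0.5798, -0.2571, 0.2393]
tool_rot: [-3.142, -0.0, 1.839]
force: [-0.6, 0.9, -0.5]
width: 0.803
gripper_force: 0.0
time: 3.8
tcp_pos: [0.5798, -0.2571, 0.2393]
tool_rot: [-3.142, -0.0, 2.239]
force: [-0.0, -0.1, -0.1]
width: 0.804
gripper_force: 0.0
t 3.8 tcp [ 0.5798 -0.2571  0.2393] rpy [-3.142 -0.     2.239] q [-0.44  0.44  1.61 -0.    1.1  -1.1 ] w 0.8 F [-0.  -0.1 -0.1] | delta mm [-0.9  0.2 -0. ] turn 0.009
[275.60677622 187.74342734] [(array([468.1,  30.9]), np.int32(4521), array([ 0.6233, -0.0559,  0.066 ])), (array([129.4,  92.5]), np.int32(1174), array([ 0.4296, -0.2697,  0.066 ])), (array([276.6, 187.3]), np.int32(525), array([ 0.581 , -0.2568,  0.066 ])), (array([530.9, 315. ]), np.int32(2295), array([ 0.8727, -0.1998,  0.066 ])), (array([261., 340.]), np.int32(2400), array([ 0.6708, -0.3975,  0.066 ]))]
```

View pics/w1.png

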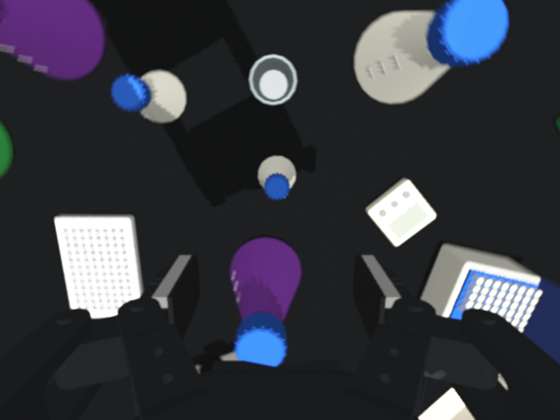

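The wrist picture shows the small white flask's cap at (276,187), straight below the tool, with the purple look-alike at (261,340) clear of the fingers. Descending to grasp it.

```bash

python3 -m crank '[[[-1,0,45],0,0.3],[[-1,0,90],0,0.3],[[-1,0,130],0,0.3],[[-1,0,165],0,0.3],[[-1,0,184],0,0.3]]' 60
python3 -m crank '[[[0,0,0],0,1],[[0,0,0],0,1],[[0,0,0],0,1],[[0,0,0],0,1],[[0,0,0],0,1]]'
python3 -m crank '[[[0,0,0],0,1],[[0,0,0],0,1],[[0,0,0],0,1],[[0,0,-5],0,1],[[0,0,-15],0,1]]'
python3 - <<'E'
from h import *
delta(.5805,-.2577,.055)
for n in('wrist','side'):
  w=capture(n);cv2.imwrite(f'pics/{n}2.png',w['color'])
E
```

```text
time: 4.35
tcp_pos: [0.5787, -0.2571, 0.052]
tool_rot: [-3.14, -0.004, 2.232]
force: [0.2, -0.5, 0.5]
width: 0.701
gripper_force: 0.0
time: 4.85
tcp_pos: [0.5814, -0.2583, 0.0569]
tool_rot: [3.14, 0.002, 2.234]
force: [1.4, 0.4, 3.8]
width: 0.232
gripper_force: 59.0
time: 5.35
tcp_pos: [0.5798, -0.2576, 0.0703]
tool_rot: [-3.141, -0.001, 2.234]
force: [-0.2, -0.2, -1.4]
width: 0.229
gripper_force: 58.8
t 5.35 tcp [ 0.5798 -0.2576  0.0703] rpy [-3.141e+00 -1.000e-03  2.234e+00] q [-0.44  0.66  1.69 -0.    0.8  -1.1 ] w 0.23 F [-0.2 -0.2 -1.4] | delta mm [-0.5  0.5 15.3] turn None
```

View pics/wrist2.png

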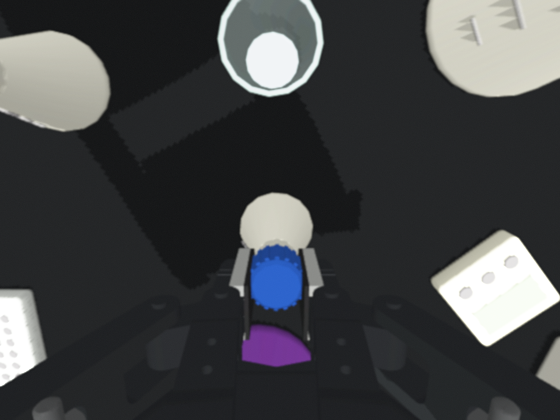

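The small flask is held by the cap at (277,280) between the pads, and the beaker is clear at (270,45). Lifting.

```bash

python3 -m crank '[[[0,0,-40],0,1],[[0,0,-80],0,1],[[0,0,-120],0,1],[[0,0,-150],0,1],[[0,0,-160],0,1]]'
python3 - <<'E'
from h import *
delta(.5654,.2985,.23)
E
```

```text
time: 5.95
tcp_pos: [0.582, -0.2586, 0.2343]
tool_rot: [3.139, 0.005, 2.234]
force: [-0.1, 0.2, -1.0]
width: 0.229
gripper_force: 58.8
t 5.95 tcp [ 0.582  -0.2586  0.2343] rpy [3.139 0.005 2.234] q [-0.44  0.44  1.61  0.    1.08 -1.1 ] w 0.23 F [-0.1  0.2 -1. ] | delta mm [449.3 329.8   2.8] turn None
```

```bash

python3 -m crank '[[[25,18,0],0,1],[[55,40,0],0,1],[[85,62,0],0,1],[[117,86,0],0,1],[[150,110,0],0,1]]'
python3 -m crank '[[[32,24,0],0,1],[[64,47,0],0,1],[[96,70,0],0,1],[[128,94,0],0,1],[[160,117,0],0,1]]'
python3 -m crank '[[[32,23,0],0,1],[[64,47,0],0,1],[[96,70,0],0,1],[[122,90,0],0,1],[[139,103,0],0,1]]'
python3 -m crank '[[[0,0,0],0,1],[[0,0,0],0,1]]'
python3 - <<'E'
from h import *
delta(.5654,.2985,.23)
for n in('wrist','side'):
  w=capture(n);cv2.imwrite(f'pics/{n}3.png',w['color'])
  if n=='wrist': print(proj(w,[.5654,.2985,.089]))
E
```

```text
time: 6.45
tcp_pos: [0.5739, -0.0706, 0.2291]
tool_rot: [-3.14, -0.001, 2.233]
force: [1.2, -0.1, -0.1]
width: 0.23
gripper_force: 58.8
time: 6.95
tcp_pos: [0.5676, 0.1276, 0.2291]
tool_rot: [-3.14, -0.001, 2.234]
force: [-0.1, -0.9, -0.5]
width: 0.232
gripper_force: 58.8
time: 7.45
tcp_pos: [0.5632, 0.3012, 0.2288]
tool_rot: [-3.14, -0.001, 2.235]
force: [0.9, 0.5, 0.0]
width: 0.234
gripper_force: 58.8
time: 7.65
tcp_pos: [0.5634, 0.2989, 0.229]
tool_rot: [-3.139, -0.0, 2.235]
force: [-0.8, -0.5, -0.5]
width: 0.235
gripper_force: 58.8
t 7.65 tcp [0.5634 0.2989 0.229 ] rpy [-3.139 -0.     2.235] q [ 0.47  0.45  1.61 -0.    1.08 -0.19] w 0.23 F [-0.8 -0.5 -0.5] | delta mm [-1.5  1.3 -1. ] turn None
[277.36280427 197.20284529]
```

View pics/wrist3.png

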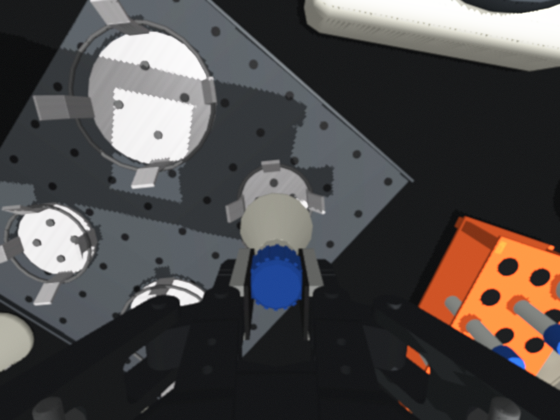

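Wrist view: clamp_25 is at ≈(276,198), centred where predicted (277,197), and the flask hangs upright. Lowering it.

```bash

python3 -m crank '[[[-1,1,15],0,1],[[-1,1,30],0,1],[[-1,1,40],0,1],[[-1,1,50],0,1],[[-1,1,58],0,1]]'
python3 -m crank '[[[0,0,7],0,1],[[0,0,14],0,1],[[0,0,20],0,1],[[0,0,25],0,1],[[0,0,27],0,1]]'
python3 -m crank '[[[0,0,0],0,1],[[0,0,1],0,1]]'
python3 - <<'E'
from h import *
delta(.5654,.2985,.144)
for n in('wrist','side'):
  w=capture(n);cv2.imwrite(f'pics/{n}4.png',w['color'])
a=w['color']; p=proj(w,[.5654,.2985,.11]).astype(int);print(p)
a=a[max(0,p[1]-75):p[1]+75,max(0,p[0]-90):p[0]+90];cv2.imwrite('pics/s4c.png',cv2.resize(a,None,fx=3.5,fy=3.5,interpolation=cv2.INTER_CUBIC))
E
```

```text
time: 8.25
tcp_pos: [0.5653, 0.2986, 0.1709]
tool_rot: [-3.14, -0.0, 2.234]
force: [0.1, 0.2, -0.2]
width: 0.228
gripper_force: 58.8
time: 8.75
tcp_pos: [0.5656, 0.2991, 0.1458]
tool_rot: [3.141, -0.0, 2.234]
force: [-4.7, -2.3, 15.1]
width: 0.228
gripper_force: 60.5
time: 8.95
tcp_pos: [0.566, 0.2992, 0.1458]
tool_rot: [3.14, 0.0, 2.234]
force: [-4.7, -1.8, 16.8]
width: 0.231
gripper_force: 60.5
t 8.95 tcp [0.566  0.2992 0.1458] rpy [3.14  0.    2.234] q [ 0.47  0.56  1.66  0.    0.93 -0.2 ] w 0.23 F [-4.7 -1.8 16.8] | delta mm [-0.2 -0.9  1.8] turn None
[211 270]
```

View pics/s4c.png

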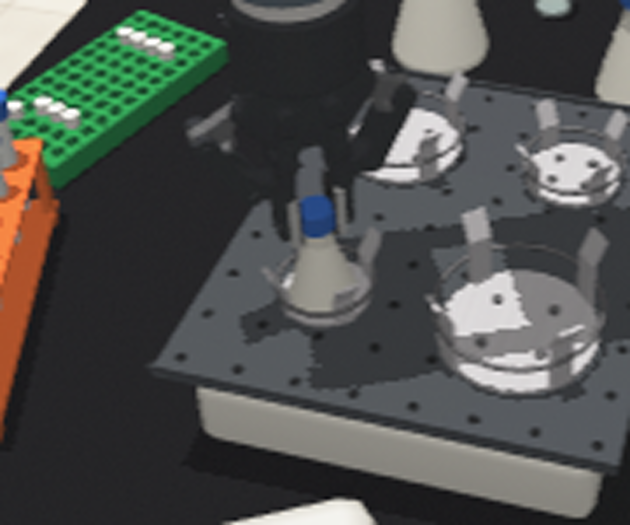

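The flask looks seated between the legs (foot at ≈(325,300) in the crop), with contact force on the plate. Releasing, then checking cap height.

```bash

python3 -m crank '[[[0,0,-1],0,0.7],[[0,0,-1],0,0.6],[[0,0,-1],0,0.5],[[0,0,-1],0,0.4],[[0,0,-1],0,0.3]]'
python3 -m crank '[[[0,0,-1],0,0.3],[[0,0,-30],0,0.3],[[0,0,-70],0,0.3],[[0,0,-95],0,0.3],[[0,0,-95],0,0.3]]'
python3 - <<'E'
from h import *
delta(.4352,-.2664,.24)
c=capture('side');t=capture('top');w=capture('wrist')
cv2.imwrite('pics/w5.png',w['color'])
P=[.5654,.2985,.089+.066]
for x in(c,t,w):
  q=proj(x,P);b=near(x,q,10);print(q.round(1),b[0].round(1),b[1],onz(x,b[0],P[2]).round(4))
E
```

```text
time: 9.55
tcp_pos: [0.5655, 0.2989, 0.1451]
tool_rot: [-3.141, -0.0, 2.234]
force: [0.1, -0.6, 0.3]
width: 0.698
gripper_force: 0.0
time: 10.05
tcp_pos: [0.5677, 0.3, 0.2449]
tool_rot: [3.134, 0.001, 2.234]
force: [-0.3, 0.5, 0.1]
width: 0.698
gripper_force: 0.0
t 10.05 tcp [0.5677 0.3    0.2449] rpy [3.134e+00 1.000e-03 2.234e+00] q [ 0.47  0.44  1.59  0.    1.1  -0.2 ] w 0.7 F [-0.3  0.5  0.1] | delta mm [-364.9 -453.1    2. ] turn None
[210.4 255.1] [210.6 256.3] 105 [0.5637 0.302  0.155 ]
[113.  186.5] [111.5 187.1] 78 [0.5643 0.3016 0.155 ]
[274.5 215. ] [276.2 211. ] 947 [0.5646 0.3014 0.155 ]
```

```bash

python3 -m crank '[[[-30,-38,0],0,0.3],[[-60,-76,0],0,0.3],[[-90,-113,0],0,0.3],[[-120,-151,0],0,0.3],[[-150,-189,0],0,0.3]]'
python3 -m crank '[[[-30,-38,0],0,0.3],[[-60,-76,0],0,0.3],[[-90,-113,0],0,0.3],[[-120,-151,0],0,0.3],[[-150,-189,0],0,0.3]]'
python3 -m crank '[[[-30,-37,0],0,0.3],[[-55,-65,0],0,0.3],[[-65,-75,0],0,0.3],[[-65,-75,0],0,0.3],[[-65,-75,0],0,0.3]]'
python3 - <<'E'
from h import *
w=capture('wrist')
P=[.4352,-.2664,.081]
q=proj(w,P);b=near(w,q);X=onz(w,b[0],.081);print(q.round(1),b[0].round(1),X.round(4))
delta(X[0],X[1],.070)
E
```

```text
time: 10.7
tcp_pos: [0.5072, 0.0627, 0.2387]
tool_rot: [-3.139, -0.001, 2.234]
force: [0.9, -0.2, 0.6]
width: 0.699
gripper_force: 0.0
time: 11.2
tcp_pos: [0.4506, -0.1716, 0.239]
tool_rot: [-3.14, -0.002, 2.234]
force: [0.9, -0.4, -0.6]
width: 0.7
gripper_force: 0.0
time: 11.7
tcp_pos: [0.4327, -0.2665, 0.2394]
tool_rot: [-3.141, -0.002, 2.233]
force: [0.1, -0.0, 0.8]
width: 0.698
gripper_force: 0.0
[277.7 192.4] [279.4 192.6] [ 0.4365 -0.2656  0.081 ]
t 11.75 tcp [ 0.433  -0.2661  0.2396] rpy [-3.141e+00 -2.000e-03  2.235e+00] q [-0.57  0.25  1.88  0.    1.01 -1.24] w 0.7 F [ 0.7  0.5 -0.7] | delta mm [ -2.1   3.1 169.6] turn None
```

```bash

python3 -m crank '[[[-1,2,40],0,0.3],[[-1,2,80],0,0.3],[[-1,2,120],0,0.3],[[-1,2,150],0,0.3],[[-1,2,169],0,0.3]]' 60
python3 -m crank '[[[0,0,0],0,1],[[0,0,0],0,1],[[0,0,0],0,1],[[0,0,0],0,1],[[0,0,0],0,1]]'
python3 -m crank '[[[0,0,0],0,1],[[0,0,0],0,1],[[0,0,-10],0,1],[[0,0,-25],0,1],[[0,0,-45],0,1]]'
python3 -m crank '[[[0,0,-35],0,1],[[0,0,-70],0,1],[[0,0,-105],0,1],[[0,0,-135],0,1],[[0,0,-135],0,1]]'
python3 - <<'E'
from h import *
delta(.4366,.1503,.25)
w=capture('wrist');print(near(w,np.array([277,280])))
cv2.imwrite('pics/w6.png',w['color'])
E
```

```text
time: 12.25
tcp_pos: [0.4346, -0.2646, 0.069]
tool_rot: [-3.141, -0.003, 2.236]
force: [-0.8, 0.9, -0.6]
width: 0.7
gripper_force: 0.0
time: 12.75
tcp_pos: [0.4359, -0.2674, 0.0723]
tool_rot: [3.141, 0.002, 2.234]
force: [0.1, 0.4, -0.6]
width: 0.282
gripper_force: 58.8
time: 13.25
tcp_pos: [0.4347, -0.2668, 0.1167]
tool_rot: [-3.141, -0.002, 2.234]
force: [-0.5, -0.4, -1.7]
width: 0.279
gripper_force: 59.1
time: 13.75
tcp_pos: [0.4372, -0.2685, 0.2561]
tool_rot: [3.139, 0.008, 2.234]
force: [-1.2, -0.7, -0.2]
width: 0.279
gripper_force: 59.1
t 13.75 tcp [ 0.4372 -0.2685  0.2561] rpy [3.139 0.008 2.234] q [-0.57  0.23  1.86 -0.    1.04 -1.24] w 0.28 F [-1.2 -0.7 -0.2] | delta mm [330.5 257.2   4.2] turn None
(array([275.96282435, 280.56212575]), np.int32(4008))
```

```bash

python3 -m crank '[[[20,15,0],0,1],[[50,38,0],0,1],[[82,63,0],0,1],[[114,88,0],0,1],[[146,113,0],0,1]]'
python3 -m crank '[[[32,25,0],0,1],[[64,50,0],0,1],[[96,75,0],0,1],[[128,100,0],0,1],[[155,121,0],0,1]]'
python3 -m crank '[[[20,15,0],0,1],[[30,22,0],0,1],[[30,22,0],0,1],[[30,22,0],0,1]]'
python3 - <<'E'
from h import *
delta(.4366,.1503,.159)
w=capture('wrist');print(near(w,np.array([277,280])), proj(w,[.4366,.1503,.089]))
delta(.4366,.1503,.159)
cv2.imwrite('pics/w7.png',w['color'][100:330,150:410].repeat(2,0).repeat(2,1))
E
```

```text
time: 14.3
tcp_pos: [0.4332, -0.0809, 0.2501]
tool_rot: [-3.14, -0.002, 2.233]
force: [0.7, 0.5, -0.2]
width: 0.284
gripper_force: 59.1
time: 14.8
tcp_pos: [0.4332, 0.1158, 0.2501]
tool_rot: [-3.139, -0.001, 2.234]
force: [1.5, -1.3, -1.0]
width: 0.282
gripper_force: 59.1
time: 15.2
tcp_pos: [0.4329, 0.1505, 0.2507]
tool_rot: [-3.14, -0.0, 2.234]
force: [0.1, -0.4, -0.3]
width: 0.278
gripper_force: 59.1
t 15.2 tcp [0.4329 0.1505 0.2507] rpy [-3.14  -0.     2.234] q [ 0.31  0.16  1.97 -0.    1.01 -0.35] w 0.28 F [ 0.1 -0.4 -0.3] | delta mm [-2.5  2.9 91.7] turn None
(array([275.89417989, 280.43361048]), np.int32(3969)) [278.73284431 192.29365536]
t 15.25 tcp [0.4331 0.1503 0.2509] rpy [-3.14  -0.     2.233] q [ 0.31  0.16  1.97 -0.    1.01 -0.35] w 0.28 F [-0.2  0.2 -1.6] | delta mm [-2.1  2.9 91.9] turn None
```

View pics/w7.png

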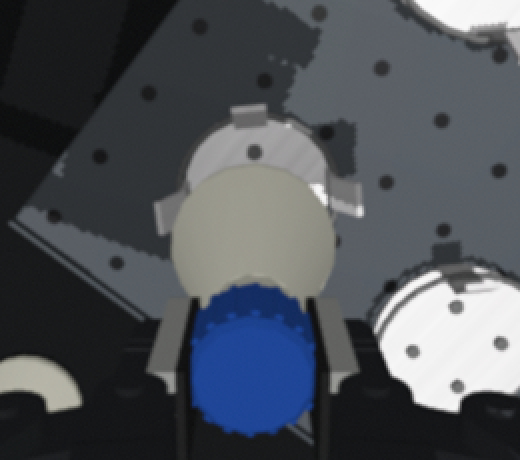

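Wrist crop: clamp_50's plate is centred at column ≈257 (full picture 279, predicted 278.7), so the calibration holds. The flask needs the small (-2,+3) mm correction while lowering.

```bash

python3 -m crank '[[[-1,2,15],0,1],[[-2,3,30],0,1],[[-2,3,42],0,1],[[-2,3,52],0,1],[[-2,3,60],0,1]]'
python3 -m crank '[[[0,0,8],0,1],[[0,0,16],0,1],[[0,0,23],0,1],[[0,0,28],0,1],[[0,0,30],0,1]]'
python3 -m crank '[[[0,0,0],0,1],[[0,0,1],0,1]]'
python3 - <<'E'
from h import *
delta(.4366,.1503,.159)
E
```

```text
time: 15.75
tcp_pos: [0.4369, 0.151, 0.1906]
tool_rot: [-3.141, -0.0, 2.233]
force: [-0.2, 0.3, -1.0]
width: 0.283
gripper_force: 59.1
time: 16.25
tcp_pos: [0.4369, 0.1517, 0.1611]
tool_rot: [-3.141, -0.0, 2.234]
force: [-5.2, -1.0, 22.1]
width: 0.279
gripper_force: 61.5
time: 16.45
tcp_pos: [0.4375, 0.1519, 0.1612]
tool_rot: [3.141, 0.0, 2.234]
force: [-5.5, -0.9, 18.8]
width: 0.283
gripper_force: 61.2
t 16.45 tcp [0.4375 0.1519 0.1612] rpy [3.141 0.    2.234] q [ 0.31  0.31  2.04  0.    0.79 -0.35] w 0.28 F [-5.5 -0.9 18.8] | delta mm [-0.7 -1.7  2.2] turn None
```

```bash

python3 -m crank '[[[0,0,-2],0,0.7],[[0,0,-2],0,0.6],[[0,0,-2],0,0.5],[[0,0,-2],0,0.4],[[0,0,-2],0,0.3]]'
python3 -m crank '[[[0,0,-1],0,0.3],[[0,0,-30],0,0.3],[[0,0,-70],0,0.3],[[0,0,-99],0,0.3],[[0,0,-99],0,0.3]]'
python3 - <<'E'
from h import *
c=capture('side');t=capture('top');w=capture('wrist')
P=[.4366,.1503,.089+.081]
for x in(c,t,w):
  q=proj(x,P);b=near(x,q,10);print(q.round(1),b[0].round(1),b[1],onz(x,b[0],P[2]).round(4))
delta(.4225,-.0667,.26)
E
```

```text
time: 16.95
tcp_pos: [0.437, 0.1516, 0.1622]
tool_rot: [-3.141, -0.0, 2.234]
force: [0.9, -0.2, -0.1]
width: 0.694
gripper_force: 0.0
time: 17.45
tcp_pos: [0.4393, 0.1523, 0.2653]
tool_rot: [3.134, 0.003, 2.234]
force: [0.2, -0.0, -0.1]
width: 0.701
gripper_force: 0.0
[285.1 217.3] [285.  218.1] 124 [0.4364 0.1533 0.17  ]
[178.8 243.8] [176.7 243.3] 116 [0.4376 0.1547 0.17  ]
[273.3 213. ] [275.7 210.2] 1237 [0.4366 0.1529 0.17  ]
t 17.6 tcp [0.4366 0.1514 0.2608] rpy [-3.141 -0.     2.234] q [ 0.31  0.15  1.96  0.    1.03 -0.35] w 0.7 F [-0.8  0.3 -0.3] | delta mm [-163.3 -145.3    0.9] turn None
```

```bash

python3 -m crank '[[[-35,-31,0],0,0.3],[[-70,-62,0],0,0.3],[[-110,-98,0],0,0.3],[[-145,-129,0],0,0.3],[[-163,-145,0],0,0.3]]'
python3 -m crank '[[[0,0,0],0,0.3],[[0,0,0],0,0.3]]'
python3 - <<'E'
from h import *
w=capture('wrist')
P=[.4225,-.0667,.107]
q=proj(w,P);b=near(w,q);X=onz(w,b[0],.107);print(q.round(1),b[0].round(1),X.round(4))
delta(X[0],X[1],.096)
E
```

```text
time: 18.1
tcp_pos: [0.4215, -0.0688, 0.2599]
tool_rot: [-3.139, -0.002, 2.232]
force: [0.5, 0.1, 0.1]
width: 0.699
gripper_force: 0.0
time: 18.3
tcp_pos: [0.4222, -0.0663, 0.2602]
tool_rot: [-3.14, -0.002, 2.232]
force: [-0.1, 0.7, -0.0]
width: 0.7
gripper_force: 0.0
[275.6 192.7] [275.6 194.5] [ 0.4235 -0.068   0.107 ]
t 18.35 tcp [ 0.4224 -0.0657  0.2603] rpy [-3.140e+00 -2.000e-03  2.233e+00] q [-0.18  0.1   2.02  0.    1.02 -0.85] w 0.7 F [-0.3  0.5  0.4] | delta mm [ -2.8  -0.4 164.3] turn None
```

```bash

python3 -m crank '[[[-2,0,40],0,0.3],[[-2,0,80],0,0.3],[[-2,0,115],0,0.3],[[-2,0,145],0,0.3],[[-2,0,164],0,0.3]]' 70
python3 -m crank '[[[0,0,0],0,1],[[0,0,0],0,1],[[0,0,0],0,1],[[0,0,0],0,1],[[0,0,0],0,1]]'
python3 -m crank '[[[0,0,0],0,1],[[0,0,0],0,1],[[0,0,-10],0,1],[[0,0,-25],0,1],[[0,0,-45],0,1]]'
python3 -m crank '[[[0,0,-30],0,1],[[0,0,-65],0,1],[[0,0,-100],0,1],[[0,0,-130],0,1],[[0,0,-130],0,1]]'
python3 - <<'E'
from h import *
delta(.561,.149,.185)
w=capture('wrist');print(near(w,np.array([277,280])))
E
```

```text
time: 18.85
tcp_pos: [0.423, -0.0661, 0.095]
tool_rot: [-3.139, -0.003, 2.236]
force: [0.6, 1.1, 0.8]
width: 0.699
gripper_force: 0.0
time: 19.35
tcp_pos: [0.4248, -0.0677, 0.0982]
tool_rot: [3.14, 0.001, 2.234]
force: [0.1, 0.4, -1.0]
width: 0.373
gripper_force: 69.3
time: 19.85
tcp_pos: [0.4237, -0.0676, 0.1429]
tool_rot: [-3.141, -0.001, 2.234]
force: [-0.3, -0.1, -1.4]
width: 0.371
gripper_force: 69.4
time: 20.35
tcp_pos: [0.4265, -0.0682, 0.2769]
tool_rot: [3.136, 0.006, 2.234]
force: [-1.4, -0.4, -1.2]
width: 0.376
gripper_force: 69.5
t 20.35 tcp [ 0.4265 -0.0682  0.2769] rpy [3.136 0.006 2.234] q [-0.19  0.08  2.   -0.    1.05 -0.85] w 0.38 F [-1.4 -0.4 -1.2] | delta mm [ 89.  239.2  92.6] turn None
(array([276.00072506, 285.92111369]), np.int32(6896))
```

```bash

python3 -m crank '[[[7,20,0],0,1],[[18,50,0],0,1],[[31,85,0],0,1],[[44,121,0],0,1],[[57,157,0],0,1]]'
python3 -m crank '[[[13,36,0],0,1],[[24,66,0],0,1],[[30,84,0],0,1],[[30,84,0],0,1],[[30,84,0],0,1]]'
python3 -m crank '[[[0,0,0],0,1],[[0,0,0],0,1]]'
python3 - <<'E'
from h import *
w=capture('wrist');print(near(w,np.array([277,280])), proj(w,[.561,.1485,.089]))
delta(.561,.149,.185)
cv2.imwrite('pics/w8.png',w['color'][100:330,150:410].repeat(2,0).repeat(2,1))
E
```

```text
time: 20.9
tcp_pos: [0.5125, 0.075, 0.2709]
tool_rot: [-3.139, -0.001, 2.234]
force: [0.1, -1.0, -0.2]
width: 0.378
gripper_force: 69.6
time: 21.4
tcp_pos: [0.5595, 0.1489, 0.2708]
tool_rot: [-3.139, -0.001, 2.235]
force: [-0.1, 0.4, -0.3]
width: 0.373
gripper_force: 69.7
time: 21.6
tcp_pos: [0.56, 0.1482, 0.2721]
tool_rot: [-3.141, -0.0, 2.233]
force: [0.3, 0.1, -1.6]
width: 0.373
gripper_force: 69.7
(array([275.97665652, 285.91605046]), np.int32(6897)) [276.5246358  185.01200767]
t 21.65 tcp [0.5602 0.1483 0.2723] rpy [-3.141 -0.     2.233] q [ 0.24  0.32  1.7  -0.    1.12 -0.42] w 0.38 F [ 0.6  0.4 -0.7] | delta mm [ 0.   1.1 87.3] turn None
```

View pics/w8.png

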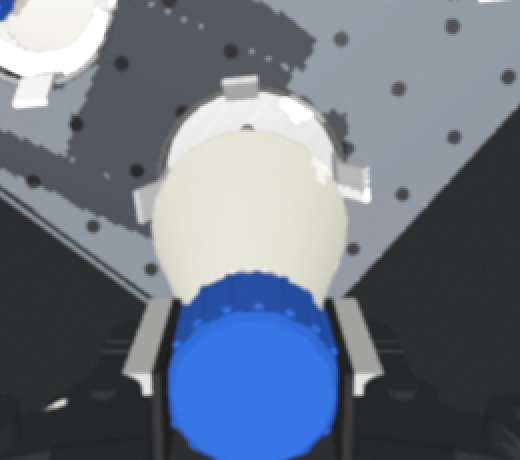

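Wrist crop: clamp_125's plate centre is at column ≈252 (full picture 276.3, predicted 276.5), and the flask is aligned. Lowering.

```bash

python3 -m crank '[[[0,1,15],0,1],[[0,1,28],0,1],[[0,1,38],0,1],[[0,1,46],0,1],[[0,1,54],0,1]]'
python3 -m crank '[[[0,0,8],0,1],[[0,0,16],0,1],[[0,0,23],0,1],[[0,0,28],0,1],[[0,0,31],0,1]]'
python3 -m crank '[[[0,0,1],0,1],[[0,0,1],0,1]]'
python3 - <<'E'
from h import *
delta(.561,.149,.185)
E
```

```text
time: 22.15
tcp_pos: [0.5613, 0.1498, 0.2172]
tool_rot: [-3.141, -0.0, 2.234]
force: [-0.7, 0.3, -1.1]
width: 0.376
gripper_force: 69.7
time: 22.65
tcp_pos: [0.5613, 0.1498, 0.1868]
tool_rot: [-3.141, -0.0, 2.234]
force: [-1.1, 0.6, -0.3]
width: 0.376
gripper_force: 69.7
time: 22.85
tcp_pos: [0.5616, 0.1498, 0.1865]
tool_rot: [3.141, 0.0, 2.234]
force: [0.7, 0.8, -0.2]
width: 0.373
gripper_force: 69.7
t 22.85 tcp [0.5616 0.1498 0.1865] rpy [3.141 0.    2.234] q [ 0.24  0.43  1.77 -0.    0.95 -0.42] w 0.37 F [ 0.7  0.8 -0.2] | delta mm [-0.3 -1.   1.5] turn None
```

Not in contact yet; going down in small steps until the force shows.

```bash

python3 -m crank '[[[0,0,1],0,1],[[0,0,2],0,1]]' | grep -E 'tcp|^force'
python3 -m crank '[[[0,0,1],0,1],[[0,0,1],0,1]]' | grep -E 'tcp|^force'
```

```text
tcp_pos: [0.562, 0.1498, 0.1861]
force: [-5.2, -2.5, 19.2]
tcp_pos: [0.5622, 0.1497, 0.1861]
force: [-6.5, -4.4, 19.2]
```

```bash

python3 -m crank '[[[0,0,-1],0,0.7],[[0,0,-2],0,0.6],[[0,0,-2],0,0.5],[[0,0,-2],0,0.4],[[0,0,-2],0,0.25]]'
python3 -m crank '[[[0,0,-1],0,0.25],[[0,0,-30],0,0.25],[[0,0,-70],0,0.25],[[0,0,-95],0,0.25],[[0,0,-95],0,0.25]]'
python3 - <<'E'
from h import *
c=capture('side');t=capture('top');w=capture('wrist')
P=[.561,.149,.089+.107]
for x in(c,t,w):
  q=proj(x,P);b=near(x,q,10);print(q.round(1),b[0].round(1),b[1],onz(x,b[0],P[2]).round(4))
delta(.605,-.0897,.28)
E
```

```text
time: 23.75
tcp_pos: [0.5614, 0.1498, 0.1851]
tool_rot: [-3.141, -0.0, 2.234]
force: [0.6, 1.0, 0.3]
width: 0.738
gripper_force: 0.0
time: 24.25
tcp_pos: [0.5636, 0.1504, 0.2844]
tool_rot: [3.135, 0.003, 2.234]
force: [0.7, -0.5, -0.6]
width: 0.745
gripper_force: 0.0
[233.4 200.4] [233.  200.5] 193 [0.5617 0.1499 0.196 ]
[176.6 182.9] [179.  179.7] 77 [0.5675 0.1442 0.196 ]
[273.8 215.7] [274.4 216. ] 2227 [0.5615 0.149  0.196 ]
t 24.4 tcp [0.5609 0.1497 0.2795] rpy [-3.141 -0.     2.234] q [ 0.24  0.31  1.69 -0.    1.14 -0.42] w 0.75 F [ 0.2 -0.4 -0.5] | delta mm [-215.8 -112.6   -0.5] turn None
```

```bash

python3 -m crank '[[[-40,-21,0],0,0.25],[[-84,-44,0],0,0.25],[[-128,-67,0],0,0.25],[[-172,-90,0],0,0.25],[[-216,-113,0],0,0.25]]'
python3 -m crank '[[[0,0,0],0,0.25],[[0,0,0],0,0.25]]'
python3 - <<'E'
from h import *
w=capture('wrist')
P=[.605,-.0897,.136]
q=proj(w,P);b=near(w,q);X=onz(w,b[0],.136);print(q.round(1),b[0].round(1),X.round(4))
delta(X[0],X[1],.125)
cv2.imwrite('pics/w9.png',w['color'])
E
```

```text
time: 24.9
tcp_pos: [0.6045, -0.0917, 0.2784]
tool_rot: [-3.14, -0.002, 2.234]
force: [0.2, 0.8, 0.4]
width: 0.749
gripper_force: 0.0
time: 25.1
tcp_pos: [0.6045, -0.091, 0.2784]
tool_rot: [-3.14, -0.003, 2.231]
force: [-0.6, -0.3, 0.1]
width: 0.754
gripper_force: 0.0
[277.1 194.4] [275.6 194.5] [ 0.604  -0.0906  0.136 ]
t 25.15 tcp [ 0.6044 -0.0898  0.2787] rpy [-3.140e+00 -3.000e-03  2.233e+00] q [-0.17  0.36  1.62  0.    1.16 -0.83] w 0.75 F [-0.6  0.2  0.2] | delta mm [ -0.8  -0.5 153.7] turn None
```

View pics/w9.png

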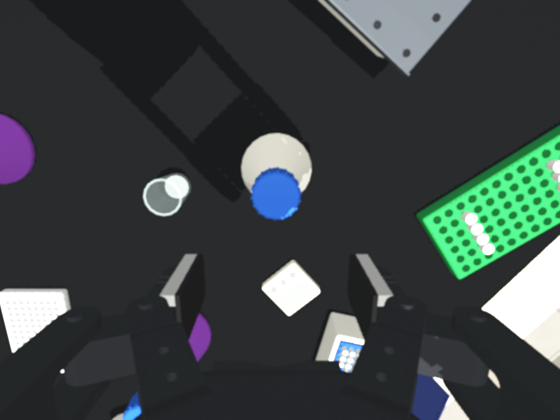

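The whitish 250 flask's cap is directly below at (276,194); the purple flasks are at the picture's edges. Grasping it with more force.

```bash

python3 -m crank '[[[-1,0,40],0,0.25],[[-1,0,80],0,0.25],[[-1,0,110],0,0.25],[[-1,0,135],0,0.25],[[-1,0,153],0,0.25]]' 90
python3 -m crank '[[[0,0,0],0,1],[[0,0,0],0,1],[[0,0,0],0,1],[[0,0,0],0,1],[[0,0,0],0,1]]'
python3 -m crank '[[[0,0,0],0,1],[[0,0,0],0,1],[[0,0,-8],0,1],[[0,0,-20],0,1],[[0,0,-40],0,1]]'
python3 -m crank '[[[0,0,-25],0,1],[[0,0,-55],0,1],[[0,0,-85],0,1],[[0,0,-115],0,1],[[0,0,-145],0,1]]'
python3 -m crank '[[[0,0,-25],0,1],[[0,0,-40],0,1],[[0,0,-40],0,1],[[0,0,-40],0,1]]'
python3 - <<'E'
from h import *
delta(.4403,.3035,.214)
w=capture('wrist');print(near(w,np.array([277,280])))
E
```

```text
time: 25.65
tcp_pos: [0.6044, -0.0884, 0.1248]
tool_rot: [-3.139, -0.003, 2.236]
force: [-0.1, 0.2, 0.8]
width: 0.751
gripper_force: 0.0
time: 26.15
tcp_pos: [0.6063, -0.0907, 0.1282]
tool_rot: [3.141, 0.001, 2.234]
force: [-0.1, -0.2, -2.4]
width: 0.443
gripper_force: 90.2
time: 26.65
tcp_pos: [0.6054, -0.0907, 0.1676]
tool_rot: [-3.14, -0.001, 2.234]
force: [-0.4, -0.3, -2.3]
width: 0.441
gripper_force: 90.4
time: 27.15
tcp_pos: [0.6058, -0.0908, 0.3149]
tool_rot: [3.141, 0.001, 2.234]
force: [-0.1, 0.0, -2.1]
width: 0.439
gripper_force: 90.4
time: 27.55
tcp_pos: [0.6055, -0.0907, 0.3518]
tool_rot: [-3.141, -0.001, 2.234]
force: [-0.3, -0.0, -3.3]
width: 0.439
gripper_force: 90.5
t 27.55 tcp [ 0.6055 -0.0907  0.3518] rpy [-3.141e+00 -1.000e-03  2.234e+00] q [-0.17  0.3   1.54  0.    1.3  -0.83] w 0.44 F [-0.3 -0.  -3.3] | delta mm [412.3 112.5 138. ] turn None
(array([275.93887318, 284.98662171]), np.int32(9194))
```

```bash

python3 -m crank '[[[18,5,0],0,1],[[45,12,0],0,1],[[78,21,0],0,1],[[112,31,0],0,1],[[146,40,0],0,1]]'
python3 -m crank '[[[34,9,0],0,1],[[68,18,0],0,1],[[102,28,0],0,1],[[136,37,0],0,1],[[170,46,0],0,1]]'
python3 -m crank '[[[34,9,0],0,1],[[62,17,0],0,1],[[82,22,0],0,1],[[92,25,0],0,1],[[96,26,0],0,1]]'
python3 -m crank '[[[0,0,15],0,1],[[0,0,30],0,1],[[0,0,40],0,1],[[0,0,40],0,1],[[0,0,40],0,1]]'
python3 - <<'E'
from h import *
w=capture('wrist');print(near(w,np.array([277,280])), proj(w,[.4403,.303,.089]))
delta(.4403,.3035,.214)
cv2.imwrite('pics/w10.png',w['color'][70:330,130:430].repeat(2,0).repeat(2,1))
E
```

```text
time: 28.1
tcp_pos: [0.5459, 0.0507, 0.3508]
tool_rot: [-3.14, -0.002, 2.234]
force: [-0.4, 0.6, -2.7]
width: 0.441
gripper_force: 90.4
time: 28.6
tcp_pos: [0.4772, 0.2127, 0.351]
tool_rot: [-3.139, -0.001, 2.234]
force: [0.5, 0.6, -2.2]
width: 0.444
gripper_force: 90.4
time: 29.1
tcp_pos: [0.4396, 0.3036, 0.3514]
tool_rot: [-3.14, -0.0, 2.235]
force: [-0.4, -0.1, -2.5]
width: 0.445
gripper_force: 90.4
time: 29.6
tcp_pos: [0.4409, 0.3026, 0.3124]
tool_rot: [-3.141, 0.0, 2.233]
force: [1.6, -0.3, -1.7]
width: 0.438
gripper_force: 90.5
(array([276.04525579, 284.4643638 ]), np.int32(9148)) [275.29766025 176.00182219]
t 29.65 tcp [0.4411 0.3028 0.3129] rpy [3.141 0.    2.233] q [ 0.58  0.21  1.76 -0.    1.18 -0.08] w 0.44 F [ 0.4 -0.1 -2.1] | delta mm [ 1.1 -0.3 98.9] turn None
```

View pics/w10.png

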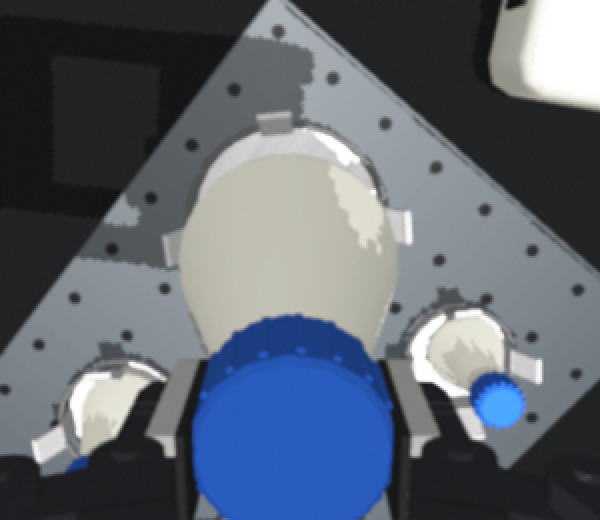

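Wrist crop: clamp_250 is centred around column ≈290 (full picture 275), matching the prediction. flask_25 and flask_50 stand seated at lower right and lower left. Lowering.

```bash

python3 -m crank '[[[1,0,15],0,1],[[1,0,28],0,1],[[1,0,38],0,1],[[1,0,46],0,1],[[1,0,54],0,1]]' | grep -E 'tcp|^force'
python3 -m crank '[[[0,0,8],0,1],[[0,0,16],0,1],[[0,0,24],0,1],[[0,0,32],0,1],[[0,0,38],0,1]]'| grep -E 'tcp|^force'
python3 -m crank '[[[0,0,2],0,1],[[0,0,3],0,1]]'| grep -E 'tcp|^force'
python3 -m crank '[[[0,0,1],0,1],[[0,0,1],0,1]]'| grep -E 'tcp|^force'
```

```text
tcp_pos: [0.4401, 0.3037, 0.2578]
force: [0.1, -0.5, -2.0]
tcp_pos: [0.4399, 0.3036, 0.2195]
force: [-0.2, -0.2, -2.3]
tcp_pos: [0.44, 0.3037, 0.2171]
force: [0.6, 0.9, -1.5]
tcp_pos: [0.4401, 0.3038, 0.2165]
force: [0.4, 0.3, -2.5]
```

```bash

python3 -m crank '[[[0,0,1],0,1],[[0,0,1],0,1]]' | grep -E 'tcp|^force'
python3 -m crank '[[[0,0,1],0,1],[[0,0,1],0,1]]'| grep -E 'tcp|^force'
```

```text
tcp_pos: [0.4403, 0.3038, 0.2158]
force: [-1.1, -0.4, 1.4]
tcp_pos: [0.4403, 0.3039, 0.2158]
force: [-3.6, -3.3, 10.9]
```

Contact at z ≈ 0.2158, as expected for a seated flask. Releasing and checking.

```bash

python3 -m crank '[[[0,0,-1],0,0.7],[[0,0,-1],0,0.5],[[0,0,-1],0,0.4],[[0,0,-1],0,0.3],[[0,0,-1],0,0.2]]'| grep -E 'tcp|^force|width'
python3 -m crank '[[[0,0,-1],0,0.2],[[0,0,-30],0,0.2],[[0,0,-70],0,0.2],[[0,0,-95],0,0.2],[[0,0,-95],0,0.2]]'| grep -E 'tcp|^force|width'
python3 -m crank '[[[-45,-20,0],0,0.2],[[-90,-40,0],0,0.2],[[-135,-60,0],0,0.2],[[-180,-80,0],0,0.2],[[-225,-100,0],0,0.2]]'| grep -E tcp
python3 -m crank '[[[-45,-20,0],0,0.2],[[-90,-40,0],0,0.2],[[-135,-60,0],0,0.2],[[-180,-80,0],0,0.2],[[-180,-80,0],0,0.2]]'| grep -E tcp
python3 - <<'E'
from h import *
c=capture('side');t=capture('top')
for n,P in dict(c250=[.4403,.303,.225],c125=[.561,.149,.196],c50=[.4366,.1503,.17],c25=[.5654,.2985,.155]).items():
  print(n,*[onz(x,near(x,proj(x,P),10)[0],P[2]).round(4)[:2] for x in(c,t)])
for n,o in(('beaker',.03),('timer',.016)):
    for cam,cc in(('top',t),('side',c)):
        for d in cut_out(n,cam)[:1]:
            v=np.argwhere(d['region']).mean(0)[::-1];print(n,cam,onz(cc,v,o).round(3))
a=c['color'][130:330,150:400];cv2.imwrite('pics/s11.png',cv2.resize(a,None,fx=2.8,fy=2.8,interpolation=cv2.INTER_CUBIC))
a=t['color'][110:330,70:490];cv2.imwrite('pics/t11.png',cv2.resize(a,None,fx=1.9,fy=1.9,interpolation=cv2.INTER_CUBIC))
E
```

```text
tcp_pos: [0.4401, 0.3037, 0.2152]
force: [-0.4, -0.1, 0.3]
width: 0.797
tcp_pos: [0.4418, 0.3049, 0.3144]
force: [0.8, 0.4, 0.7]
width: 0.804
tcp_pos: [0.4994, 0.0629, 0.3095]
tcp_pos: [0.5481, -0.1314, 0.3093]
c250 [0.4384 0.3039] [0.4386 0.3072]
c125 [0.5611 0.1488] [0.562  0.1514]
c50 [0.4362 0.1526] [0.4367 0.1554]
c25 [0.564  0.3016] [0.5645 0.3039]
beaker side [ 0.518 -0.187  0.03 ]
timer top [0.445 0.358 0.016]
timer side [ 0.71  -0.191  0.016]
```

View pics/s11.png

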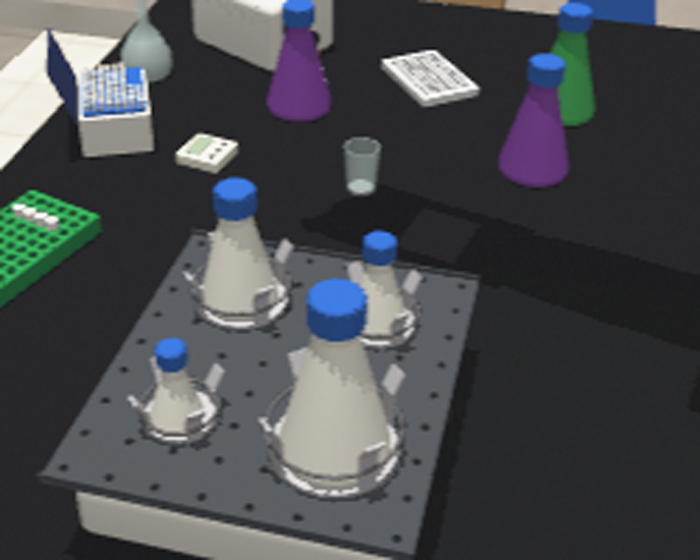

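View pics/t11.png

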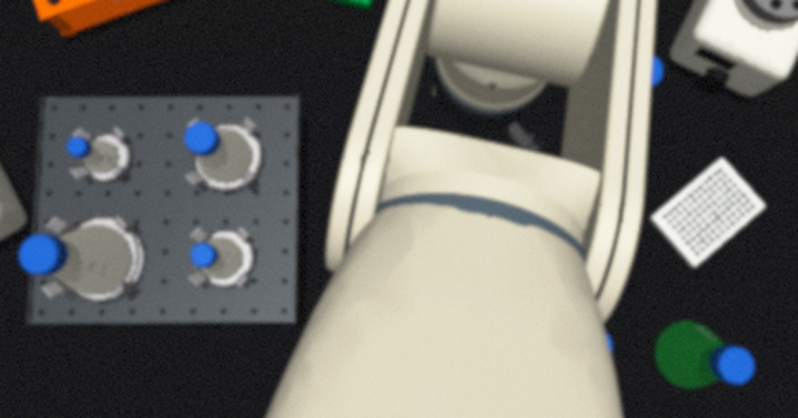

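The side crop shows all four white flasks upright between the legs of their own clamps: 25 at (178,400), 50 at (383,300), 125 at (240,270), 250 at (335,410). The beaker (362,165) and timer (207,150) are where they were, with beaker and timer positions from the side camera unchanged within 2 mm. The top crop agrees, and the gripper is clear.

```bash
python3 -c "
from cell import *
print(get_state()['time']);print(sign_off())"
```

```text
33.75
the job is handed in; nothing more can be done
None
```

All four flasks stand upright in the clamps of their own size, the beaker and timer are where they were, and the job was handed in at 33.75 s of the 112 s allowed.

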